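# Cover the bowl, slide it to the pick-up mat and call the guest

## Task

An order is ready at this noodle counter. Set the wooden lid gently on the bowl so that it sits properly in the mouth; then, pushing against the bowl's side and keeping off the lid, slide the covered bowl smoothly along the counter, without lifting or tipping it, until it stands in the middle of the round pick-up mat with no part over the mat's edge. Then press the call button all the way down and let it go; leave the sauce bottle, the spice shaker and the chopstick pot where they stand.

Things in the scene. Friction and masses are not known exactly. Their poses are not given: they have to be found in the camera images.
- bowl: Loose round stoneware bowl, open at the top, about 0.5 kg, 55 mm high, the same all round (its yaw means nothing): 138 mm across its belly (side upright from 12 to 44 mm up; too wide to grasp), foot 114 mm across, rim 128 mm outside, about 116 mm inside. Origin: centre of its underside; z up. Covered, it takes a few newtons (under 10) to slide.
- lid_knob (a point): Centre of the knob (upright cylinder, 24 mm across, 30 mm tall) in the middle of the loose wooden lid, about 140 g; z up. Its disc, 127 mm across, 6 mm thick, has its top 15 mm below this point; under it a plug, 107 mm across, 5 mm deep, enters the bowl (4 mm play all round). Lid lies right way up: this point 26 mm above the counter; seated in the bowl: 76 mm, on the bowl's axis.
- mat: Round, dark, thin pick-up mat, 188 mm across, about 1 mm thick, fixed flat on the counter; the bowl slides onto it without any step. Origin: its centre.
- call (a joint): Travel of the call button in m: 0 up, 0.006 fully down; a spring (1.5 N at the start, 5 N fully down) returns it.
- call_top (a point): Centre of the top face of the call button: a white round button 40 mm across in a fixed low steel housing 56 mm across and 12 mm high. Unpressed the top is 22 mm above the counter; it presses straight down by 6 mm.
- sauce: Bystander: amber sauce bottle, 56 mm across, 150 mm tall, at the left side of the work. Origin: centre of its underside.
- shaker: Bystander: steel spice shaker, 42 mm across, 78 mm tall, beyond the work. Origin: centre of its underside.
- chopsticks: Bystander: dark metal pot 76 mm across and 110 mm tall, at the right side of the work, with chopsticks standing in it (up to about 205 mm). Origin: centre of its underside.
Not all that is in view belongs to the job. Of the things that look like the part that bears lid_knob, take the one that is nearest to the robot's base at the start.

How it is judged (in metres and radians):
On the way, in this order (a step that is already met when the one before it is completed fails the run):
1. the lid sits level in the bowl's mouth and is let go (horizontal distance between lid_knob and bowl below 0.007 m and z of lid_knob in the frame of bowl between 0.071 and 0.079 m and angle between lid_knob's own z axis and vertical below 0.08 rad and contact force between the fingers and lid below 0.1 N), for 0.2 s.
2. the covered bowl stands still on the middle of the mat, lid still seated (horizontal distance between lid_knob and bowl below 0.007 m and z of lid_knob in the frame of bowl between 0.071 and 0.079 m and angle between lid_knob's own z axis and vertical below 0.08 rad and horizontal distance between bowl and mat below 0.025 m and linear speed of bowl below 0.01 m/s and angle between bowl's own z axis and vertical below 0.05 rad), for 0.2 s.
3. the call button is pressed all the way down (value of joint call above 0.005 m), for 0.02 s.
At the end, for the whole second after the job is handed in: The bowl stands upright and still with its centre within 25 mm of the mat's centre, the lid is seated level in its mouth (within 7 mm of its axis, knob centre 71 to 79 mm above the bowl's underside) and released, and the call button is up again (under 1.5 mm of travel) (all of step 2 and contact force between the fingers and lid below 0.1 N and value of joint call below 0.0015 m); the robot touches nothing.
It fails at once if the bowl is lifted (underside centre more than 12 mm above the counter) or tipped by more than 0.2 rad (height (world z) of bowl above 0.012 m or angle between bowl's own z axis and vertical above 0.2 rad).
It fails at once if the bowl is shoved: faster than 0.4 m/s (linear speed of bowl above 0.4 m/s).
It fails at once if the lid is touched (more than 1 N) once the bowl has been slid 50 mm from its start (distance of bowl from where it was at the start of the episode above 0.05 m and contact force between any of the fingers, the arm and lid above 1 N).
It fails at once if the lid is dropped (falls free faster than 0.5 m/s, some 13 mm) or rammed on the bowl (over 40 N) (contact force between lid and bowl above 40 N or (contact force between the fingers and lid below 0.05 N and linear speed of lid above 0.5 m/s)).
It fails at once if the sauce bottle, shaker or chopstick pot is moved 20 mm or knocked over (distance of any of sauce, shaker, chopsticks from where it was at the start of the episode above 0.02 m or angle between any of sauce, shaker, chopsticks's own z axis and vertical above 0.3 rad).
It also fails if it takes over 72 s, if anything falls off the work surface, if the arm or the gripper's body presses on something with over 40 N, if the wrist force passes 120 N, or if a joint passes its speed limit or range.

## Robot

A 7-joint arm with a two-finger parallel gripper is mounted at the origin on the work surface. World frame = base frame: x ahead of the robot, y to its left, z up, the work surface at z = 0. Lengths are in mm, angles in rad, forces in N, time in s.
With the tool pointing down it reaches from about 350 to 900 mm from the base axis. Payload 8.1 kg.
Tool frame: the origin (TCP) lies midway between the tips of the shut fingers; the grasp point (between the pads) lies manip.pinch_z behind it (manip.pinch_z is the distance from the TCP to the grasp point, in mm); z points along the fingers, y is the direction in which the jaws open and shut (so a half turn about z gives the same grasp; the last joint's range is limited). The gripper opens to 92 mm and grips with 3 to 60 N. Pads are 19 mm wide; open, the fingers measure 130 mm over their backs; the gripper's body (75 mm by 190 mm) begins 47 mm behind the grasp point.
Start: joints at [-1.276, 0.434, 0.025, 1.573, -0.012, 1.134, -0.075], TCP at [242.147, 576.2, 226.742] pointing down, gripper open.
Joint ranges: [-2.62, 2.62], [-0.44, 2.09], [-1.27, 1.32], [0.08, 2.57], [-1.32, 4.46], [0.12, 2], [-2.74, 2.74]. Speed limits (rad/s): [2.22, 2.22, 3.01, 3.01, 3.14, 3.14, 3.14].

## Interface

Orientations are given as [roll, pitch, yaw] about the fixed x, y, z axes, in that order (R = Rz(yaw) Ry(pitch) Rx(roll)).
In Python, from bench import monitor, cams, job, manip gives the robot as it stands.
- The arm moves only by the tool send_rows, never from a script. Its argument "plan" is a list of rows, each a list of 3 entries, a list of its own where there are three numbers: the turn, a rotation vector about the tool's x, y, z in rad, then the shift along the tool's x, y, z in mm, then the closure in counts, from 0 (fully open) to 255 (shut). In form: [[[wx, wy, wz], [tx, ty, tz], claw], ...]. A call has 1 to 12 rows; each row shifts and turns the commanded pose from where the row before left it, along the tool's axes as they then stand; what a row does not reach is not made up. A row lasts 1/8 s, in which the tool goes at most 62.5 mm and 10.7 degrees, less where a joint would pass 70% of its speed; a pose out of reach is approached as far as the arm can. A call with a gripper value outside its range is refused whole. The fingers move at their own pace and stop on an object; "squeeze" is the grip in N (left out, the last holds). Time passes only in rows, so rows that do not move let the fingers close. It gives the time, the measured TCP pose, the force and the opening at its end, in the units of the state.
- monitor.get_obs(): the state, without advancing time (a new reading comes with each control period).
- cams.read_camera(name): name is "scene" or "top" or "wrist"; returns a dict with "frame" (400x640x3 uint8, red, green, blue), "range_z" (400x640 float32, mm along the optical axis (not along the pixel's ray), 0 where there is no reading), "vertical_fov" (degrees; the focal length in pixels is half the picture's height over the tangent of half this angle, whatever the lens; pixels are square), "cx", "cy" (the principal point, pixels), "D" ([k1, k2, p1, p2, k3] as OpenCV has them; the pictures are not rectified), "origin" and "attitude" of the camera in the world; the wrist camera has in their place "hand_eye" (4x4, takes a point from camera to tool coordinates, whose origin is the TCP and whose axes are the flange's). Camera axes: x right, y up, looking along -z (the intrinsics and any distortion apply to the point x, -y, -z); pixel columns grow to the right and rows downward; lengths in mm; the calibration is good to about 2 mm. A picture is of the moment at which its call begins: read the wrist's pose just before it.
- job.close_job(): hands the job in, once; it reports no verdict.
The state is a dict: "time": time; "joints": joint angles; "qvel": joint speeds; "effort": joint torques, N m; "tool_pos": TCP position; "ee_rot": TCP orientation; "ft_force": force on the tool from outside, world axes, zero at the start; "moment": the same for the moment, N m; "width": opening from 0.0 (shut) to 1.0 (fully open).
Only numpy, scipy, OpenCV 4.12 (cv2) and the standard library are available. Lean on these libraries where they do the work, as an engineer would, in place of code of your own. Each camera call takes 0.05 s, during which the arm holds its last target. There are 200 camera calls.

## Working session

There is one attempt and no reset: what is moved stays moved. The work goes in short steps, Python scripts to look and compute and a tool call to move; the robot and the scene stay as the last step left them, time stands still between calls to the robot, and variables do not carry over. Pictures are saved under pics/ and viewed, about 8 in all and at most 12, crops included, and the job is handed in when it is done.

Besides the shell and the picture viewer there is one more tool, called in YAML: its name, and indented under it one key for each argument. send_rows: Moves the arm, as the interface text tells. Its arguments: {"type":"object","properties":{"plan":{"type":"array","items":{"type":"array"}},"squeeze":{"type":"number"}},"required":["plan"]}

```bash
ls; mkdir -p pics
python3 - <<'E'
from bench import monitor, cams, job, manip
import cv2
print(monitor.get_obs()); print(manip.pinch_z)
for n in("scene","top"):
    c=cams.read_camera(n); cv2.imwrite(f"pics/{n}0.png",c["frame"][:,:,::-1])
    print({k:v for k,v in c.items() if k not in("frame","range_z")})
E
```

```text
pics
{'time': 0.0, 'joints': array([-1.27562063,  0.43522771,  0.02499428,  1.57405578, -0.01163725,
        1.13395821, -0.07511893]), 'qvel': array([ 1.39463755e-03, -1.10835703e-03,  8.58604835e-04, -2.50051328e-04,
        1.64643757e-03,  2.54425697e-04,  9.85197084e-05]), 'effort': array([ 1.03669910e-03, -6.67847013e+01,  9.85164978e-01, -3.14472771e+01,
       -6.05802611e-02,  4.24599834e-02,  1.76303006e-04]), 'tool_pos': array([241.97121924, 575.7432926 , 225.95822622]), 'ee_rot': array([-3.14009330e+00,  1.12968648e-04,  2.74369362e+00]), 'ft_force': array([ 0.1568486 , -0.09534099,  0.18784893]), 'moment': array([ 0.03865726,  0.0049874 , -0.01752035]), 'width': 1.0031960108957318}
18.8
{'vertical_fov': 55.841925387412886, 'cx': 323.1593495239733, 'cy': 198.120839954538, 'D': array([0.00158944, 0.        , 0.        , 0.        , 0.        ]), 'origin': array([1114.15639617,  358.9148032 ,  968.40389577]), 'attitude': array([ 0.5948623 , -0.01201478,  2.20280319])}
{'vertical_fov': 46.28169931531593, 'cx': 322.28749604650267, 'cy': 200.16869784644416, 'D': array([0.03848458, 0.        , 0.        , 0.        , 0.        ]), 'origin': array([ 395.20924265,   17.81428454, 1235.26036523]), 'attitude': array([ 0.20537329,  0.00261609, -1.50136545])}
```

View pics/top0.png

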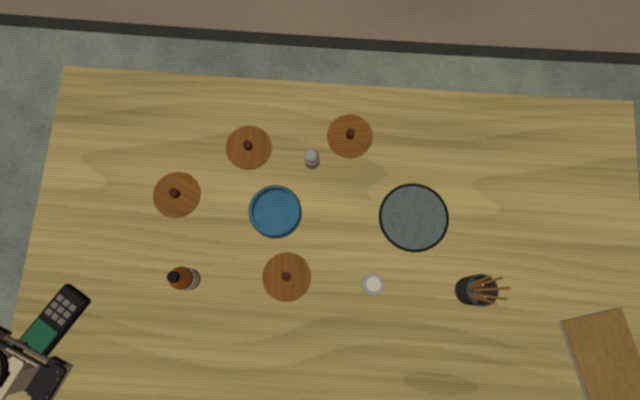

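View pics/scene0.png

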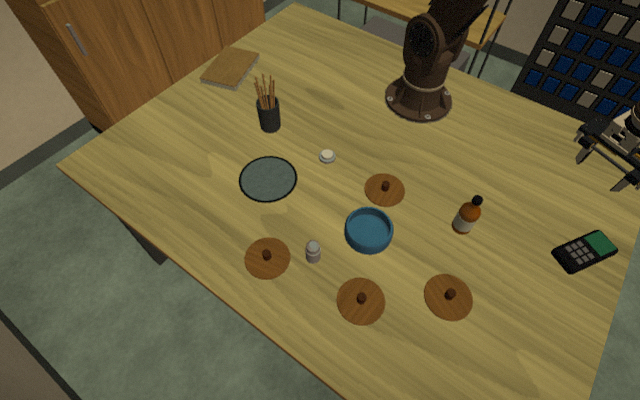

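```bash
cat > h.py <<'E'
import numpy as np, cv2
from scipy.spatial.transform import Rotation as Rot
from bench import monitor, cams, job, manip
def grab(n):
    o=monitor.get_obs(); c=cams.read_camera(n)
    f=200/np.tan(np.radians(c["vertical_fov"])/2)
    K=np.array([[f,0,c["cx"]],[0,f,c["cy"]],[0,0,1.]]); c["K"]=K
    if n=="wrist":
        T=np.eye(4);T[:3,:3]=Rot.from_euler("xyz",o["ee_rot"]).as_matrix();T[:3,3]=o["tool_pos"];T=T@c["hand_eye"]
        c["R"],c["o"]=T[:3,:3],T[:3,3]
    else: c["R"],c["o"]=Rot.from_euler("xyz",c["attitude"]).as_matrix(),np.array(c["origin"])
    return c
def rays(c,uv):
    p=cv2.undistortPoints(np.asarray(uv,float).reshape(-1,1,2),c["K"],np.array(c["D"])).reshape(-1,2)
    return np.c_[p[:,0],-p[:,1],-np.ones(len(p))]@c["R"].T
def onplane(c,uv,z):
    d=rays(c,uv); return c["o"]+d*((z-c["o"][2])/d[:,2])[:,None]
def cloud(c):
    v,u=np.mgrid[:400,:640]; d=rays(c,np.c_[u.ravel(),v.ravel()])
    return (c["o"]+d*c["range_z"].reshape(-1,1)).reshape(400,640,3)
def circ(xy):
    (x,y),r=cv2.minEnclosingCircle(xy.astype(np.float32)); 
    A=np.c_[2*xy,np.ones(len(xy))]; s=np.linalg.lstsq(A,(xy**2).sum(1),rcond=None)[0]
    return s[:2],np.sqrt(s[2]+s[0]**2+s[1]**2)
def blob(mask,seed):
    n,l,st,ce=cv2.connectedComponentsWithStats(mask.astype(np.uint8))
    return l==l[seed[1],seed[0]]
def edge(m):
    cs,_=cv2.findContours(m.astype(np.uint8),cv2.RETR_EXTERNAL,cv2.CHAIN_APPROX_NONE)
    return max(cs,key=len).reshape(-1,2)
def show(n,f): cv2.imwrite(f"pics/{n}.png",f[:,:,::-1])
E
python3 - <<'E'
from h import *
np.set_printoptions(precision=1,suppress=True)
S={"top":dict(bowl=(275,212),lid=(270,285),mat=(413,217),call=(373,285),pot=(470,290),shaker=(312,158),sauce=(182,279)),
"scene":dict(bowl=(370,232),lid=(372,190),mat=(268,180),call=(327,155),pot=(268,120),shaker=(313,252),sauce=(463,222))}
for n in S:
    c=grab(n);P=cloud(c);hsv=cv2.cvtColor(c["frame"],cv2.COLOR_RGB2HSV)
    print(n,{k:(hsv[v[1],v[0]],P[v[1],v[0]]) for k,v in S[n].items()})
    h,s,v=[hsv[...,i].astype(int) for i in range(3)]
    sd=S[n]["bowl"]; near=lambda k,r:np.hypot(*(P[...,:2]-P[S[n][k][1],S[n][k][0],:2]).transpose(2,0,1))<r
    b=blob((h>95)&(h<125)&(s>90),sd); q=P[b&(P[...,2]>51)]; print("bowl",circ(q[:,:2]),q[:,2].max(), len(q))
    sd=S[n]["lid"]; l=blob((abs(h-h[sd[1],sd[0]])<8)&(s>110)&(v<v[sd[1],sd[0]]+30)&near("lid",110),sd); print("lid",circ(onplane(c,edge(l),11)[:,:2]))
    q=P[near("lid",90)&(P[...,2]>30)]; print("knob top",np.median(q,0),len(q))
    sd=S[n]["mat"]; m=blob((abs(P[...,2])<8)&near("mat",130)&((s<80)|(v<60)),sd); print("mat",circ(onplane(c,edge(m),1)[:,:2]))
    q=P[near("call",40)&(P[...,2]>17)]; print("call",(q.min(0)+q.max(0))/2,circ(onplane(c,edge((s<40)&(v>110)&near("call",45)),22)[:,:2]))
    for k,z in(("pot",90),("shaker",60),("sauce",80)):
        q=P[near(k,80)&(P[...,2]>25)&(P[...,2]<z)]; print(k,q.min(0),q.max(0))
E
```

```text
top {'bowl': (array([ 99, 123, 122], dtype=uint8), array([608.9, 162. ,   9.7])), 'lid': (array([ 16, 166, 121], dtype=uint8), array([417.9, 157.7,   8.3])), 'mat': (array([71, 21, 98], dtype=uint8), array([ 621.9, -205.3,    3.7])), 'call': (array([ 23,  46, 179], dtype=uint8), array([ 435.8, -105.6,   22.5])), 'pot': (array([45, 15, 66], dtype=uint8), array([ 441.8, -356.5,    2.9])), 'shaker': (array([ 16,  46, 139], dtype=uint8), array([744. ,  71.6,  78.7])), 'sauce': (array([ 14, 197,  92], dtype=uint8), array([416. , 354.1, 112.1]))}
bowl (array([570.3, 135.5]), np.float64(75.3116661764603)) 1235.2603652320481 304
lid (array([441.9, 117.7]), np.float64(64.02564939876996))
knob top [442.  116.5  39.8] 71
mat (array([ 622.9, -206.6]), np.float64(89.96254754177623))
call [ 439.5 -105.7   21.9] (array([ 438.7, -104.8]), np.float64(25.443736481251623))
pot [ 404.7 -387.    25.2] [ 476.2 -313.2   89.9]
shaker [734.6  54.4  25.6] [767.1  94.8  57. ]
sauce [393.  338.3  25.9] [446.8 362.6  79.8]
scene {'bowl': (array([ 97, 138, 105], dtype=uint8), array([596. , 162.9,   5.2])), 'lid':
[... 213 characters left out ...]
 25.4])), 'pot': (array([23, 52, 39], dtype=uint8), array([ 468.5, -330.1,   63.1])), 'shaker': (array([16, 57, 99], dtype=uint8), array([769.6,  86.9,  67. ])), 'sauce': (array([21, 82, 84], dtype=uint8), array([444.7, 366.4,  62.4]))}
bowl (array([835.4, 235.9]), np.float64(236.50643961109978)) 968.4038957724225 267
lid (array([443.5, 117.8]), np.float64(63.98438607015775))
knob top [448.9 121.9  39.6] 61
mat (array([ 622.5, -207.7]), np.float64(90.59952024648864))
call [ 441.6 -104.4   21.5] (array([ 446.5, -101.3]), np.float64(23.499275209883244))
pot [ 404.4 -387.    25.1] [ 479.7 -311.2   89.6]
shaker [742.7  60.2  25.2] [777.8  97.   59.8]
sauce [417.2 339.7  25.2] [451.  395.9  80. ]
```

```bash
cat >> h.py <<'E'
def delta(*t,yaw=None):
    o=monitor.get_obs(); R=Rot.from_euler("xyz",o["ee_rot"]); d=R.inv().apply(np.array(t)-o["tool_pos"])
    print("tool shift",d.round(1),"len",np.linalg.norm(d).round(1),"time",round(o["time"],2),"pos",o["tool_pos"].round(1),"rpy",o["ee_rot"].round(4))
    if yaw is not None:
        print("turn",(R.inv()*Rot.from_euler("xyz",[np.pi,0,yaw])).as_rotvec().round(4))
        print("shift in final axes",Rot.from_euler("xyz",[np.pi,0,yaw]).inv().apply(np.array(t)-o["tool_pos"]).round(1))
def bowl(c):
    P=cloud(c);hsv=cv2.cvtColor(c["frame"],cv2.COLOR_RGB2HSV).astype(int)
    m=(hsv[...,0]>90)&(hsv[...,0]<125)&(hsv[...,1]>80)&(c["range_z"]>0)&(P[...,2]>50)&(P[...,2]<62)&(abs(P[...,0]-605)<130)
    q=P[m]; 
    return circ(q[:,:2]),q[:,2].mean(),len(q),(q.min(0)+q.max(0))/2
E
python3 - <<'E'
from h import *
for n in("top","scene"):print(bowl(grab(n)))
delta(443,118,200,yaw=1.62)
E
```

```text
((array([605.64144052, 159.01008685]), np.float64(61.94553926132031)), np.float64(53.71540408019824), 335, array([604.61074227, 159.73581622,  55.36572087]))
((array([608.18233346, 161.21903177]), np.float64(61.90922299040872)), np.float64(53.83882503194399), 298, array([608.6605188 , 161.68775463,  54.86759174]))
tool shift [-362.7 -344.4   26.7] len 500.9 time 0.3 pos [242.1 576.  226.5] rpy [-3.1411  0.      2.7437]
turn [-4.0000e-04  3.0000e-04  1.1237e+00]
shift in final axes [-467.4  178.1   26.5]
```

send_rows:
  plan:
    - [[0,0,0],[-20,-20,0],0]
    - [[0,0,0],[-38,-36,2],0]
    - [[0,0,0],[-38,-36,3],0]
    - [[0,0,0],[-38,-36,3],0]
    - [[0,0,0],[-38,-36,3],0]
    - [[0,0,0],[-38,-36,3],0]
    - [[0,0,0],[-38,-36,3],0]
    - [[0,0,0],[-38,-36,3],0]
    - [[0,0,0],[-38,-36,3],0]
    - [[0,0,0],[-38,-36,3],0]
    - [[0,0,0],[0,0,0],0]

```text
time: 1.68
tool_pos: [443.8, 114.8, 200.8]
ee_rot: [-3.141, 0.001, 2.737]
ft_force: [-0.2, 0.5, -0.3]
width: 1.0
```

send_rows:
  plan:
    - [[0,0,0.08],[0,0,0],0]
    - [[0,0,0.16],[0,0,0],0]
    - [[0,0,0.16],[0,0,0],0]
    - [[0,0,0.16],[0,0,0],0]
    - [[0,0,0.16],[0,0,0],0]
    - [[0,0,0.16],[0,0,0],0]
    - [[0,0,0.16],[0,0,0],0]
    - [[0,0,0.084],[0,0,0],0]
    - [[0,0,0],[0,0,0],0]
    - [[0,0,0],[0,0,0],0]

```text
time: 2.92
tool_pos: [442.4, 119.4, 200.8]
ee_rot: [3.142, -0.0, 1.622]
ft_force: [0.3, -0.4, -0.2]
width: 0.996
```

Run:
```python
from h import *
c=grab("wrist"); show("w1",c["frame"]); print(c["o"],c["vertical_fov"],c["cx"],c["cy"],c["D"],c["hand_eye"].round(3))
delta(443,118,100,yaw=1.62); o=monitor.get_obs(); print(o["ft_force"],o["joints"].round(2))
P=cloud(c)
k=P[(P[...,2]>33)&(P[...,2]<46)&(np.hypot(P[...,0]-443,P[...,1]-118)<40)]
print("knob",(k.min(0)+k.max(0))/2,np.median(k,0),len(k))
```

```text
[439.73744198 184.80011688 358.60229043] 58.977955079911766 319.33209280311416 193.6588586995263 [-0.03175585  0.          0.          0.          0.        ] [[ 0.00000e+00  9.69000e-01  2.47000e-01  6.54880e+01]
 [ 1.00000e+00 -1.00000e-03  0.00000e+00  7.15000e-01]
 [ 1.00000e-03  2.47000e-01 -9.69000e-01 -1.57818e+02]
 [ 0.00000e+00  0.00000e+00  0.00000e+00  1.00000e+00]]
tool shift [ -1.3   0.5 100.8] len 100.8 time 2.98 pos [442.5 119.2 200.8] rpy [ 3.1416e+00 -2.0000e-04  1.6219e+00]
turn [ 0.     -0.0002  0.0019]
shift in final axes [ -1.2   0.5 100.8]
[-0.03351303 -0.1823376   0.87678598] [-0.73  0.19  0.42  2.02 -0.09  0.95 -0.22]
knob [444.14136537 118.45778613  38.1934302 ] [443.82663002 119.16022554  40.6011369 ] 516
```

View pics/w1.png

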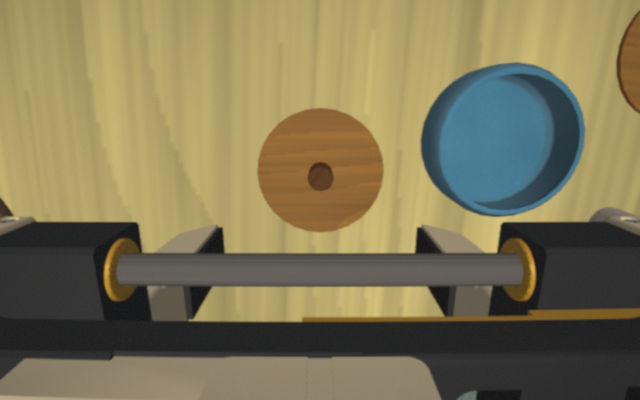

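send_rows:
  plan:
    - [[0,0,0],[-0.5,1.3,10],0]
    - [[0,0,0],[0,0,25],0]
    - [[0,0,0],[0,0,25],0]
    - [[0,0,0],[0,0,25],0]
    - [[0,0,0],[0,0,25],0]
    - [[0,0,0],[0,0,25],0]
    - [[0,0,0],[0,0,25],100]
    - [[0,0,0],[0,0,15],150]
    - [[0,0,0],[0,0,10],150]
    - [[0,0,0],[0,0,0],150]
    - [[0,0,0],[0,0,0],150]
  squeeze: 12

```text
time: 4.35
tool_pos: [444.3, 118.5, 16.2]
ee_rot: [3.141, -0.0, 1.62]
ft_force: [-0.7, -0.1, 0.0]
width: 0.506
```

send_rows:
  plan:
    - [[0,0,0],[0,0,0],180]
    - [[0,0,0],[0,0,0],220]
    - [[0,0,0],[0,0,0],255]
    - [[0,0,0],[0,0,0],255]
    - [[0,0,0],[0,0,0],255]
    - [[0,0,0],[0,0,0],255]
  squeeze: 15

```text
time: 5.1
tool_pos: [444.1, 118.5, 16.1]
ee_rot: [3.141, -0.0, 1.62]
ft_force: [-1.0, -0.4, 6.0]
width: 0.258
```

Run:
```python
from h import *
delta(607,160,110,yaw=1.62); o=monitor.get_obs(); print(o["ft_force"],o["width"]*92)
```

```text
tool shift [ 33.5 164.8 -93.9] len 192.6 time 5.1 pos [444.1 118.5  16.1] rpy [ 3.1412e+00 -4.0000e-04  1.6198e+00]
turn [ 0.0004 -0.0004 -0.0002]
shift in final axes [ 33.4 164.8 -93.9]
[-0.95911035 -0.37120923  5.97901862] 23.76708862074927
```

send_rows:
  plan:
    - [[0,0,0],[0,0,-5],255]
    - [[0,0,0],[0,0,-15],255]
    - [[0,0,0],[0,0,-25],255]
    - [[0,0,0],[0,0,-25],255]
    - [[0,0,0],[0,0,-25],255]
    - [[0,0,0],[0,0,-15],255]
    - [[0,0,0],[0,0,-5],255]
    - [[0,0,0],[0,0,0],255]
    - [[0,0,0],[0,0,0],255]

```text
time: 6.22
tool_pos: [443.5, 118.2, 130.3]
ee_rot: [-3.141, 0.0, 1.62]
ft_force: [0.7, -0.2, -1.0]
width: 0.253
```

Run:
```python
from h import *
c=grab("wrist"); show("w2",c["frame"]); print(bowl(c))
P=cloud(c); p=P[(c["range_z"]>0)&(np.hypot(P[...,0]-444,P[...,1]-118.5)<80)&(P[...,2]>90)&(P[...,2]<130)]; print("lid z",np.percentile(p[:,2],[5,25,50,75,95]))
o=monitor.get_obs(); print(o["ft_force"],o["width"]*92)
delta(607,160,131,yaw=1.62)
```

```text
((array([606.33172499, 160.44332508]), np.float64(61.474777623456944)), np.float64(53.76066369242959), 4665, array([604.13364074, 160.97225314,  53.73250953]))
lid z [123.89518984 124.52783599 124.96108843 125.38929343 126.01078388]
[-0.01851103  1.07391053 -2.29796999] 23.424262454422262
tool shift [ 33.8 165.4  -1. ] len 168.8 time 6.28 pos [443.4 118.2 130.2] rpy [-3.1405e+00  5.0000e-04  1.6196e+00]
turn [-0.0011  0.0005 -0.0004]
shift in final axes [ 33.7 165.4  -0.8]
```

View pics/w2.png

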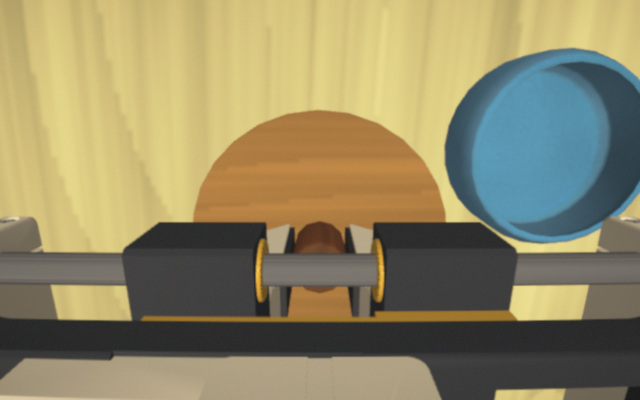

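send_rows:
  plan:
    - [[0,0,0],[2,10,0],255]
    - [[0,0,0],[4,20,0],255]
    - [[0,0,0],[5,25,0],255]
    - [[0,0,0],[5,25,3],255]
    - [[0,0,0],[5,25,5],255]
    - [[0,0,0],[5,25,5],255]
    - [[0,0,0],[5,20,5],255]
    - [[0,0,0],[3,15,5],255]
    - [[0,0,0],[0,0,5],255]
    - [[0,0,0],[0,0,2],255]
    - [[0,0,0],[0,0,0],255]
    - [[0,0,0],[0,0,0],255]

```text
time: 7.78
tool_pos: [606.8, 160.4, 101.1]
ee_rot: [3.141, -0.0, 1.62]
ft_force: [1.1, 0.1, -0.7]
width: 0.257
```

Run:
```python
from h import *
c=grab("wrist"); show("w3",c["frame"]); print(bowl(c))
for n in("top","scene"):
    t=grab(n); print(bowl(t)); show(n+"3",t["frame"])
o=monitor.get_obs(); print(o["ft_force"],o["width"]*92)
delta(606.5,160.3,74,yaw=1.62)
```

```text
((array([608.28725679, 157.32538535]), np.float64(67.33121105553506)), np.float64(52.640806128647775), 608, array([607.69383993, 218.8864974 ,  52.99793305]))
((array([598.79668072, 145.54980499]), np.float64(48.417360615976385)), np.float64(53.14051209675623), 69, array([580.926773  , 113.13086047,  54.11981803]))
((array([607.99862375, 161.26699403]), np.float64(62.102541751811394)), np.float64(53.6006058717392), 191, array([626.80632637, 165.58716566,  54.62907714]))
[ 0.2615828  -0.38007529 -0.97074175] 23.555073691968104
tool shift [-0.1 -0.5 27.1] len 27.1 time 7.92 pos [607.  160.5 101.1] rpy [ 3.1412e+00 -3.0000e-04  1.6197e+00]
turn [ 0.0004 -0.0003 -0.0003]
shift in final axes [-0.1 -0.5 27.1]
```

View pics/w3.png

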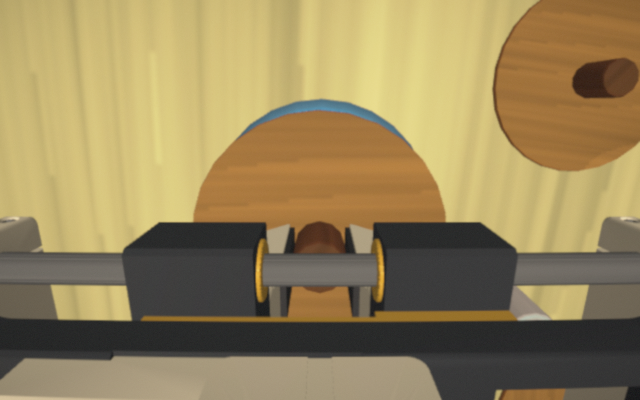

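send_rows:
  plan:
    - [[0,0,0],[0,0,5],255]
    - [[0,0,0],[0,0,10],255]
    - [[0,0,0],[0,0,8],255]
    - [[0,0,0],[0,0,3],255]
    - [[0,0,0],[0,0,3],255]
    - [[0,0,0],[0,0,2],255]
    - [[0,0,0],[0,0,1],255]
    - [[0,0,0],[0,0,0],255]
    - [[0,0,0],[0,0,0],255]

```text
time: 9.05
tool_pos: [607.1, 160.5, 68.9]
ee_rot: [3.141, -0.0, 1.62]
ft_force: [-0.4, 0.2, -1.0]
width: 0.261
```

send_rows:
  plan:
    - [[0,0,0],[0,0,1],255]
    - [[0,0,0],[0,0,1],255]
    - [[0,0,0],[0,0,0.7],255]
    - [[0,0,0],[0,0,0],255]
    - [[0,0,0],[0,0,0],255]

```text
time: 9.68
tool_pos: [607.0, 160.4, 66.1]
ee_rot: [3.142, -0.0, 1.62]
ft_force: [-0.9, -0.6, 0.2]
width: 0.26
```

send_rows:
  plan:
    - [[0,0,0],[0,0,0.5],255]
    - [[0,0,0],[0,0,0.5],255]
    - [[0,0,0],[0,0,0],255]

```text
time: 10.05
tool_pos: [607.1, 160.4, 65.9]
ee_rot: [3.141, -0.0, 1.62]
ft_force: [-3.9, 0.1, 9.8]
width: 0.258
```

Run:
```python
from h import *
for n in("top","scene"):
    c=grab(n);P=cloud(c); k=P[(c["range_z"]>0)&(np.hypot(P[...,0]-607,P[...,1]-160)<66)&(P[...,2]>48)&(P[...,2]<75)]
    print(n,np.percentile(k[:,2],[5,25,50,75,95]),len(k))
o=monitor.get_obs(); print(o["ft_force"],o["tool_pos"])
```

```text
top [53.1250975  57.86887616 59.78351215 61.30510312 63.77880237] 498
scene [51.87667071 58.37986334 60.12478266 61.25733766 63.16618875] 639
[-3.87598853 -1.02781802  9.7655832 ] [607.11624715 160.40880261  65.933102  ]
```

send_rows:
  plan:
    - [[0,0,0],[0,0,-0.5],255]
    - [[0,0,0],[0,0,-0.3],170]
    - [[0,0,0],[0,0,0],150]
    - [[0,0,0],[0,0,0],130]
    - [[0,0,0],[0,0,0],130]
    - [[0,0,0],[0,0,-5],130]
    - [[0,0,0],[0,0,-15],130]
    - [[0,0,0],[0,0,-25],130]
    - [[0,0,0],[0,0,-25],130]
    - [[0,0,0],[0,0,-15],61]
    - [[0,0,0],[0,0,0],61]
    - [[0,0,0],[0,0,0],61]

```text
time: 11.65
tool_pos: [606.5, 160.4, 150.2]
ee_rot: [-3.141, 0.0, 1.62]
ft_force: [0.1, -0.4, 0.9]
width: 0.745
```

Run:
```python
from h import *
c=grab("wrist"); show("w4",c["frame"]); P=cloud(c)
d=np.hypot(P[...,0]-607,P[...,1]-160); ok=(c["range_z"]>0)&(d<75)
k=P[ok&(P[...,2]>84)&(P[...,2]<96)]; print("knob",(k.min(0)+k.max(0))/2,np.median(k,0),len(k))
L=P[ok&(P[...,2]>55)&(P[...,2]<66)]; print("disc z",np.percentile(L[:,2],[5,50,95]),"plane",np.linalg.lstsq(np.c_[L[:,:2]-[607,160],np.ones(len(L))],L[:,2],rcond=None)[0])
print("disc ctr",(L.min(0)+L.max(0))/2,np.ptp(L,axis=0))
hsv=cv2.cvtColor(c["frame"],cv2.COLOR_RGB2HSV).astype(int)
m=(hsv[...,0]>90)&(hsv[...,0]<125)&(hsv[...,1]>80)&(P[...,2]>15)&(P[...,2]<58)&(d<90); q=P[m]; print("bowl",circ(q[:,:2]),len(q),q.min(0),q.max(0))
delta(606,270,150,yaw=1.62); print(monitor.get_obs()["width"]*92)
```

```text
knob [607.44717823 160.45445201  88.53624416] [607.64638191 161.33074467  90.4892933 ] 1027
disc z [59.64701476 60.78034253 61.89133434] plane [-1.22542222e-03 -1.80113559e-03  6.07891645e+01]
disc ctr [608.21854642 169.75994386  60.48081922] [126.68822735 109.04428021  10.94555346]
bowl (array([607.68555115, 160.0534788 ]), np.float64(65.59466381949773)) 984 [542.42074614 169.7846268   45.81287827] [672.72361641 227.40256424  55.96496744]
tool shift [109.6   5.   -0.2] len 109.7 time 11.7 pos [606.4 160.3 149.9] rpy [-3.1401e+00  4.0000e-04  1.6198e+00]
turn [-0.0015  0.0004 -0.0002]
shift in final axes [ 1.096e+02  5.000e+00 -1.000e-01]
69.59850206913717
```

View pics/w4.png

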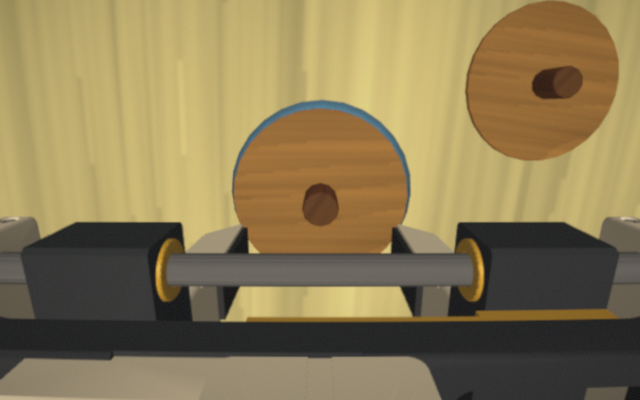

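send_rows:
  plan:
    - [[0,0,0],[10,0,0],61]
    - [[0,0,0],[25,0.5,0],61]
    - [[0,0,0],[25,0.5,0],61]
    - [[0,0,0],[25,0.5,0],61]
    - [[0,0,0],[15,0.5,0],61]
    - [[0,0,0.008],[10,0,0],61]
    - [[0,0,0],[0,0,10],61]
    - [[0,0,0],[0,0,25],61]
    - [[0,0,0],[0,0,30],61]
    - [[0,0,0],[0,0,30],61]
    - [[0,0,0],[0,0,25],61]
    - [[0,0,0],[0,0,10],61]

```text
time: 13.2
tool_pos: [602.8, 268.5, 18.9]
ee_rot: [-3.139, 0.002, 1.61]
ft_force: [0.0, -0.2, 0.4]
width: 0.761
```

send_rows:
  plan:
    - [[0,0,0],[0,0,0],61]
    - [[0,0,0],[0,0,0],61]
    - [[0,0,0],[-8,0,0],61]
    - [[0,0,0],[-10,0,0],61]
    - [[0,0,0],[-10,0,0],61]
    - [[0,0,0],[-3,0,0],61]
    - [[0,0,0],[0,0,0],61]

```text
time: 14.08
tool_pos: [605.0, 239.1, 20.9]
ee_rot: [-3.142, -0.0, 1.611]
ft_force: [-0.1, -0.3, -0.7]
width: 0.76
```

Run:
```python
from h import *
delta(607.5,160.3,20,yaw=1.612); o=monitor.get_obs();print(o["ft_force"],o["width"]*92)
```

```text
tool shift [-78.8  -0.7   0.9] len 78.8 time 14.07 pos [605.  239.1  20.9] rpy [-3.1416e+00 -1.0000e-04  1.6112e+00]
turn [-0.     -0.0001 -0.0008]
shift in final axes [-78.8  -0.7   0.9]
[-0.06442492 -0.2795919  -0.69841676] 69.87439550515273
```

send_rows:
  plan:
    - [[0,0,0],[-3,-0.7,0],61]
    - [[0,0,0],[-3,0,0],61]
    - [[0,0,0],[-3,0,0],61]
    - [[0,0,0],[-3,0,0],61]
    - [[0,0,0],[-3,0,0],61]
    - [[0,0,0],[-3,0,0],61]
    - [[0,0,0],[-3,0,0],61]
    - [[0,0,0],[-3,0,0],61]
    - [[0,0,0],[-2,0,0],61]

```text
time: 15.2
tool_pos: [605.3, 213.2, 20.8]
ee_rot: [3.142, -0.0, 1.612]
ft_force: [-0.6, 3.0, -0.1]
width: 0.764
```

```bash
cat >> h.py <<'E'
def covered(n,cx,cy):
    c=grab(n);P=cloud(c); d=np.hypot(P[...,0]-cx,P[...,1]-cy); ok=(c["range_z"]>0)&(d<75)
    k=P[ok&(P[...,2]>86)&(P[...,2]<96)&(d<35)]; print(n,"knob",((k.min(0)+k.max(0))/2).round(1),np.median(k,0).round(1),len(k))
    h=cv2.cvtColor(c["frame"],cv2.COLOR_RGB2HSV).astype(int)
    L=P[ok&(h[...,0]<25)&(h[...,1]>100)&(P[...,2]>55)&(P[...,2]<67)]; print(" disc",circ(L[:,:2])[0].round(1),((L.min(0)+L.max(0))/2).round(1),np.ptp(L,axis=0).round(1),np.median(L[:,2]).round(1))
    return c,P
E
python3 - <<'E'
from h import *
covered("wrist",608,145);c,_=covered("top",608,145);c,_=covered("scene",608,145); show("s5",c["frame"])
delta(608,145,20,yaw=1.612); o=monitor.get_obs();print(o["ft_force"],o["width"]*92)
E
```

```text
Traceback (most recent call last):
  File "h.py", line 45, in covered
    k=P[ok&(P[...,2]>86)&(P[...,2]<96)&(d<35)]; print(n,"knob",((k.min(0)+k.max(0))/2).round(1),np.median(k,0).round(1),len(k))
                                                                 ~~~~~^^^
ValueError: zero-size array to reduction operation minimum which has no identity
```

Run:
```python
from h import *
c=grab("scene"); show("s5",c["frame"])
for n in("top","scene"):
    try: covered(n,606.5,144)
    except Exception as e: print(n,e)
delta(608,145,20,yaw=1.612); o=monitor.get_obs();print(o["ft_force"],o["width"]*92)
```

```text
top knob [605.4 143.8  90.3] [605.5 143.4  90.2] 65
 disc [606.8 138.6] [606.  134.4  60.4] [124.3 104.9  10.7] 60.1
scene knob [607.2 146.   89.2] [608.1 145.7  89.6] 56
 disc [607.4 139.2] [607.1 144.2  60.8] [126.8 124.8  10.7] 60.9
tool shift [-67.9  -0.1   0.9] len 67.9 time 15.4 pos [605.4 212.9  20.8] rpy [-3.1416e+00  5.0000e-04  1.6113e+00]
turn [-0.      0.0005 -0.0007]
shift in final axes [-67.9  -0.2   0.8]
[-0.51317398  1.38211642  0.26230491] 69.87398228244182
```

View pics/s5.png

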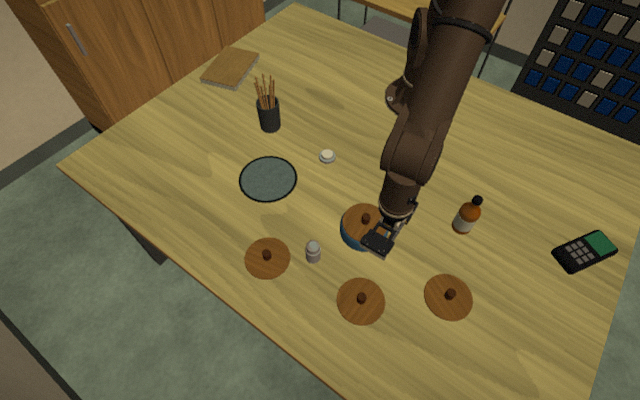

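send_rows:
  plan:
    - [[0,0,0],[-2,0,0],61]
    - [[0,0,0],[-4,0,0],61]
    - [[0,0,0],[-6,0,0],61]
    - [[0,0,0],[-8,0,0],61]
    - [[0,0,0],[-10,0,0],61]
    - [[0,0,0],[-10,0,0],61]
    - [[0,0,0],[-10,0,0],61]
    - [[0,0,0],[-10,0,0],61]
    - [[0,0,0],[-10,0,0],61]
    - [[0,0,0],[-10,0,0],61]
    - [[0,0,0],[-8,0,0],61]
    - [[0,0,0],[-6,0,0],61]

```text
time: 16.9
tool_pos: [609.1, 118.9, 20.8]
ee_rot: [-3.142, 0.0, 1.611]
ft_force: [-0.1, 4.0, 0.1]
width: 0.761
```

Run:
```python
from h import *
for n in("top","scene"):
    try: covered(n,611,50)
    except Exception as e: print(n,e)
delta(619.7,-138.3,20.5,yaw=1.612); o=monitor.get_obs();print(o["ft_force"],o["width"]*92)
```

```text
top knob [609.6  50.1  90.2] [609.1  49.7  90.3] 65
 disc [610.3  42.9] [610.7  38.2  60.9] [125.3 100.3  11.7] 60.2
scene knob [610.8  51.1  89.9] [612.6  51.4  90.4] 52
 disc [612.   43.6] [611.9  50.2  60.9] [122.7 124.7  11.7] 60.9
tool shift [-256.6    0.3    0.6] len 256.6 time 17.0 pos [609.2 118.1  20.8] rpy [-3.1416e+00  9.0000e-04  1.6106e+00]
turn [-0.      0.0009 -0.0014]
shift in final axes [-2.566e+02 -1.000e-01  3.000e-01]
[-0.5822846  -0.29440918  0.54457699] 69.90934838524275
```

Smooth; the bowl tracks (~(611,50), standoff still ~68). Continue.

send_rows:
  plan:
    - [[0,0,0],[-3,0,0],61]
    - [[0,0,0],[-6,0,0],61]
    - [[0,0,0],[-9,0,0],61]
    - [[0,0,0],[-12,0,0],61]
    - [[0,0,0],[-12,0,0],61]
    - [[0,0,0],[-12,0,0],61]
    - [[0,0,0],[-12,0,0],61]
    - [[0,0,0],[-12,0,0],61]
    - [[0,0,0],[-12,0,0],61]
    - [[0,0,0],[-10,0,0],61]
    - [[0,0,0],[-10,0,0],61]
    - [[0,0,0],[-10,0,0],61]

```text
time: 18.5
tool_pos: [614.1, -0.9, 20.8]
ee_rot: [-3.142, -0.0, 1.612]
ft_force: [-0.5, 3.3, -0.2]
width: 0.761
```

send_rows:
  plan:
    - [[0,0,0],[-10,0,0],61]
    - [[0,0,0],[-10,0,0],61]
    - [[0,0,0],[-10,0,0],61]
    - [[0,0,0],[-10,0,0],61]
    - [[0,0,0],[-10,0,0],61]
    - [[0,0,0],[-10,0,0],61]
    - [[0,0,0],[-10,0,0],61]
    - [[0,0,0],[-8,0,0],61]
    - [[0,0,0],[-6,0,0],61]
    - [[0,0,0],[-4,0,0],61]
    - [[0,0,0],[-2,0,0],61]
    - [[0,0,0],[0,0,0],61]

```text
time: 20.0
tool_pos: [617.7, -90.5, 20.8]
ee_rot: [3.142, 0.0, 1.612]
ft_force: [-0.8, 2.5, 0.3]
width: 0.763
```

Run:
```python
from h import *
delta(619.7,-138.3,20.5,yaw=1.612); o=monitor.get_obs();print(o["ft_force"],o["width"]*92)
b=o["tool_pos"][:2]-[-3,68.5]
for n in("top","scene"):
    try: covered(n,*b)
    except Exception as e: print(n,e)
```

```text
tool shift [-47.8   0.    0.3] len 47.8 time 20.0 pos [617.7 -90.5  20.8] rpy [3.1416e+00 2.0000e-04 1.6117e+00]
turn [ 0.      0.0002 -0.0003]
shift in final axes [-47.8   0.    0.3]
[-0.75693348  2.54047833  0.26020464] 70.17385199294067
top zero-size array to reduction operation minimum which has no identity
scene knob [ 620.  -156.    90.2] [ 621.4 -155.6   91.1] 42
 disc [ 622.2 -167.1] [ 627.1 -163.3   61.7] [110.7 112.7  10. ] 61.1
```

send_rows:
  plan:
    - [[0,0,0],[-2,0,0],61]
    - [[0,0,0],[-4,0,0],61]
    - [[0,0,0],[-6,0,0],61]
    - [[0,0,0],[-6,0,0],61]
    - [[0,0,0],[-6,0,0],61]
    - [[0,0,0],[-6,0,0],61]
    - [[0,0,0],[-6,0,0],61]
    - [[0,0,0],[-5,0,0],61]
    - [[0,0,0],[-3,0,0],61]
    - [[0,0,0],[-2,0,0],61]
    - [[0,0,0],[-1,0,0],61]
    - [[0,0,0],[0,0,0],61]

```text
time: 21.6
tool_pos: [619.6, -137.4, 20.8]
ee_rot: [3.142, 0.0, 1.612]
ft_force: [0.1, 3.1, -0.4]
width: 0.763
```

send_rows:
  plan:
    - [[0,0,0],[0,0,0],61]
    - [[0,0,0],[0,0,0],61]
    - [[0,0,0],[3,0,0],61]
    - [[0,0,0],[8,0,0],61]
    - [[0,0,0],[15,0,0],61]
    - [[0,0,0],[15,0,0],61]
    - [[0,0,0],[10,0,0],61]
    - [[0,0,0],[5,0,-20],61]
    - [[0,0,0],[0,0,-40],61]
    - [[0,0,0],[0,0,-40],61]
    - [[0,0,0],[0,0,-25],150]
    - [[0,0,0],[0,0,0],200]

```text
time: 23.1
tool_pos: [619.0, -82.1, 149.5]
ee_rot: [3.136, 0.001, 1.611]
ft_force: [0.1, -0.2, 0.2]
width: 0.594
```

Run:
```python
from h import *
c=grab("wrist"); show("w6",c["frame"]); 
for n in("wrist","top","scene"):
    try: c,P=covered(n,622.5,-206); show(n+"7",c["frame"])
    except Exception as e: print(n,e)
delta(440,-105,80,yaw=1.612)
for n in ("top","scene"):
    c=grab(n);P=cloud(c);q=P[(np.hypot(P[...,0]-440,P[...,1]+105)<45)&(P[...,2]>17)&(c["range_z"]>0)&(P[...,2]<30)]; print("call",(q.min(0)+q.max(0))/2,np.median(q,0),len(q)) if len(q) else print("none")
```

```text
wrist zero-size array to reduction operation minimum which has no identity
top knob [ 619.4 -207.7   91.1] [ 619.4 -206.8   89.4] 50
 disc [ 616.7 -223.6] [ 618.7 -233.    60.9] [121.5  68.1  11.7] 60.4
scene knob [ 629.7 -207.2   90. ] [ 631.1 -205.    89.7] 5
 disc [ 627.2 -206.9] [ 624.6 -204.5   61.3] [118.6 124.3  10.4] 61.0
tool shift [ -16.5 -177.4   65.5] len 189.8 time 23.3 pos [616.7 -81.3 145.2] rpy [-3.1403e+00 -1.0000e-04  1.6116e+00]
turn [-0.0013 -0.0001 -0.0004]
shift in final axes [ -16.4 -177.5   65.2]
none
call [ 441.03931557 -103.28383859   21.66484832] [ 441.13009325 -103.40420765   21.80773767] 92
```

View pics/w6.png

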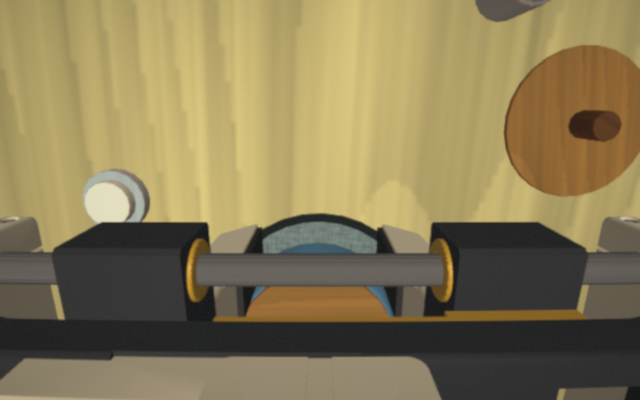

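send_rows:
  plan:
    - [[0,0,0],[-1,-8,0],255]
    - [[0,0,0],[-2,-25,0],255]
    - [[0,0,0],[-3,-30,0],255]
    - [[0,0,0],[-3,-30,0],255]
    - [[0,0,0],[-3,-30,0],255]
    - [[0,0,0],[-3,-30,15],255]
    - [[0,0,0],[-1,-16,20],255]
    - [[0,0,0],[0,-8,20],255]
    - [[0,0,0],[0,0,10],255]
    - [[0,0,0],[0,0,0],255]
    - [[0,0,0],[0,0,0],255]

```text
time: 24.78
tool_pos: [442.0, -104.7, 81.3]
ee_rot: [3.141, 0.0, 1.612]
ft_force: [0.7, 0.1, 0.2]
width: 0.008
```

Run:
```python
from h import *
c=grab("wrist");P=cloud(c);show("w8",c["frame"]);q=P[(np.hypot(P[...,0]-440,P[...,1]+105)<40)&(P[...,2]>17)&(P[...,2]<28)&(c["range_z"]>0)]; print("call",(q.min(0)+q.max(0))/2,np.median(q,0),len(q),np.ptp(q,axis=0)) if len(q) else print("none")
for n in("top","scene"):
    try: c,P=covered(n,622.5,-206); show(n+"8",c["frame"])
    except Exception as e: print(n,e)
delta(440.5,-104.5,30,yaw=1.612); print(monitor.get_obs()["width"],monitor.get_obs()["ft_force"])
```

```text
call [ 440.57592359 -101.22717439   20.51375185] [ 440.69318075 -101.41915178   21.73203856] 2234 [39.17167638 30.57665215  7.00408903]
top knob [ 619.6 -205.4   90.8] [ 620.  -204.4   90.5] 68
 disc [ 620.5 -205.6] [ 621.  -204.9   61. ] [125.4 123.   11.9] 60.5
scene knob [ 622.2 -203.    90.7] [ 623.3 -202.9   90.7] 42
 disc [ 621.2 -205. ] [ 620.9 -203.8   61.1] [127.  124.9  11.4] 61.0
tool shift [ 0.2 -1.3 51.3] len 51.3 time 24.93 pos [ 441.8 -104.6   81.3] rpy [3.1405e+00 1.0000e-04 1.6119e+00]
turn [ 0.0011  0.0001 -0.0001]
shift in final axes [ 0.2 -1.3 51.3]
0.0023968207609884476 [-0.33632385  0.5895316   0.23851822]
```

View pics/w8.png

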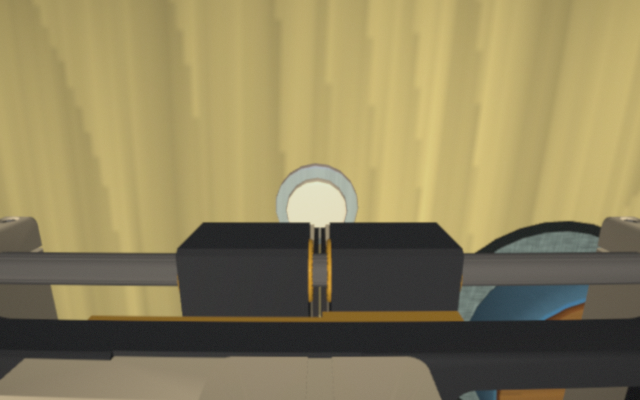

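send_rows:
  plan:
    - [[0,0,0],[-0.8,-1.2,8],255]
    - [[0,0,0],[0,0,18],255]
    - [[0,0,0],[0,0,18],255]
    - [[0,0,0],[0,0,8],255]
    - [[0,0,0],[0,0,3],255]
    - [[0,0,0],[0,0,2],255]
    - [[0,0,0],[0,0,2],255]
    - [[0,0,0],[0,0,2],255]
    - [[0,0,0],[0,0,2],255]
    - [[0,0,0],[0,0,2],255]
    - [[0,0,0],[0,0,0],255]

```text
time: 26.3
tool_pos: [440.4, -105.5, 16.2]
ee_rot: [3.141, -0.0, 1.612]
ft_force: [-1.7, 0.5, 10.3]
width: 0.008
```

send_rows:
  plan:
    - [[0,0,0],[0,0,0.5],255]
    - [[0,0,0],[0,0,0],255]
    - [[0,0,0],[0,0,0],255]

```text
time: 26.68
tool_pos: [440.4, -105.5, 16.0]
ee_rot: [3.141, -0.0, 1.612]
ft_force: [-2.6, 1.1, 18.3]
width: 0.006
```

send_rows:
  plan:
    - [[0,0,0],[0,0,-2],255]
    - [[0,0,0],[0,0,-5],255]
    - [[0,0,0],[0,0,-15],255]
    - [[0,0,0],[0,0,-25],255]
    - [[0,0,0],[0,0,-30],255]
    - [[0,0,0],[0,0,-30],255]
    - [[0,0,0],[20,0,-30],255]
    - [[0,0,0],[40,0,-10],255]
    - [[0,0,0],[40,0,0],255]
    - [[0,0,0],[20,0,0],255]
    - [[0,0,0],[0,0,0],255]
    - [[0,0,0],[0,0,0],255]

```text
time: 28.18
tool_pos: [434.9, 13.6, 162.2]
ee_rot: [-3.141, 0.0, 1.611]
ft_force: [0.4, -0.6, 0.2]
width: 0.003
```

Run:
```python
from h import *
for n in("top","scene"):
    try: c,P=covered(n,622.5,-206); show(n+"9",c["frame"])
    except Exception as e: print(n,e)
    q=P[(np.hypot(P[...,0]-440,P[...,1]+105)<18)&(c["range_z"]>0)]; print("call z",np.median(q,0))
o=monitor.get_obs(); print(o["time"],o["tool_pos"],o["ft_force"])
```

```text
top knob [ 619.6 -205.1   90.5] [ 619.6 -204.2   90. ] 65
 disc [ 620.4 -205.6] [ 621.  -205.3   61. ] [125.1 123.3  12. ] 60.4
call z [ 439.96345272 -105.41237699   20.59106268]
scene knob [ 621.4 -204.    90. ] [ 622.1 -203.2   89.9] 40
 disc [ 621.3 -204.8] [ 621.4 -204.5   61.4] [125.9 127.5  10.8] 61.0
call z [ 441.18648257 -104.13559571   22.12783155]
28.275 [435.00907442  13.35198901 162.28209651] [ 0.83037834 -1.38763622  0.24788371]
```

View pics/top9.png

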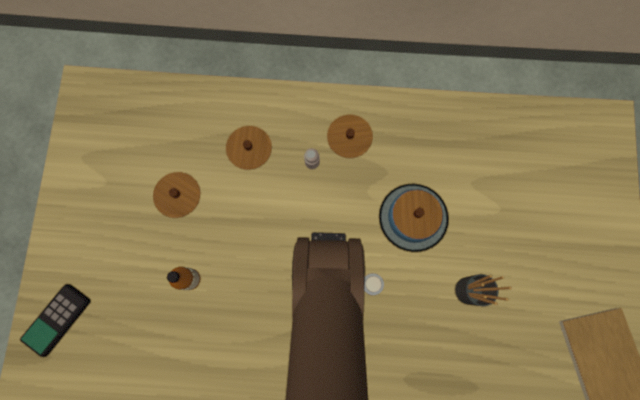

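The covered bowl stands on the mat near its centre, with its knob at pixel (419,213) and the mat centre at (413,217). The offset comes from the lid's height. The button at (373,285) is up, and the bystanders haven't moved.

```bash
python3 -c "
from bench import job; print(job.close_job())"
```

```text
the job is handed in; nothing more can be done
None
```

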